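# Jack up the proofing bed and hold it

## Robot

A 6-joint arm with a two-finger parallel gripper is mounted at the origin on a cart in front of the work surface, level with it; the furniture and walls round the work are solid. World frame = base frame: x ahead of the robot, y to its left, z up, the work surface at z = 0. Lengths are in m, angles in degrees, forces in N, time in s.
With the tool pointing down it reaches from about 0.425 to 1.125 m from the base axis. Payload 14.9 kg.
Tool frame: the origin (TCP) lies midway between the tips of the shut fingers; the grasp point (between the pads) lies 19 mm behind it (env.hold_point_z is the distance from the TCP to the grasp point, in m); z points along the fingers, y is the line along which they close (so a half turn about z gives the same grasp; the last joint's range is limited). The gripper opens to 91 mm and grips with 3 to 60 N. Pads are 32 mm wide; open, the fingers measure 118 mm over their backs; the gripper's body (76 mm by 178 mm) begins 60 mm behind the grasp point.
Start: joints at [-77.997, 21.709, 99.362, -0, 58.929, -1.908], TCP at [0.168, -0.679, 0.214] pointing down, gripper open.
Joint ranges: [-158.91, 158.91], [-42.39, 125.64], [0.06, 152.35], [-60.88, 240.88], [17.5, 164.5], [-176.32, 176.32]. Speed limits (degrees/s): [108.29, 108.29, 136.94, 180, 180, 180].

## Interface

Orientations are given as [roll, pitch, yaw] about the fixed x, y, z axes, in that order (R = Rz(yaw) Ry(pitch) Rx(roll)).
In Python, from plant import env gives the robot as it stands.
- The arm moves only by the shell command python3 -m pendant 'ROWS'. ROWS is text: rows parted by semicolons, each of 5 numbers parted by spaces: the shift along the tool's x, y, z in cm, then the turn about the tool's z in rad, then the gripper's target within -1 to 1 (shut at 1, half-way at 0, fully open at -1). A call has 1 to 5 rows; each row shifts and turns the commanded pose from where the row before left it, along the tool's axes as they then stand; what a row does not reach is not made up. A row lasts 1/10 s, in which the tool goes at most 50 mm and 8.59 degrees, less where a joint would pass 70% of its speed; a pose out of reach is approached as far as the arm can. A call with a gripper value outside its range is refused whole. The fingers move at their own pace and stop on an object; the grip force is fixed at half the most. Time passes only in rows, so rows that do not move let the fingers close. It gives the time, the measured TCP pose, the force, the opening and the grip force at its end, in the units of the state.
- env.get_obs(): the state, without advancing time (a new reading comes with each control period).
- env.grab_frame(name): name is "scene" or "top" or "wrist"; returns a dict with "color" (400x640x3 uint8, red, green, blue), "fov_y" (degrees; the focal length in pixels is half the picture's height over the tangent of half this angle, whatever the lens; pixels are square), "cx", "cy" (the principal point, pixels), "world_to_cam" (4x4, takes a point from world to camera coordinates). Camera axes: x right, y down, z forward; pixel columns grow to the right and rows downward; lengths in m; the calibration is good to about 2 mm. A picture is of the moment at which its call begins. There is no depth.
- env.sign_off(): hands the job in; it is judged then, once.
The state is a dict: "time_s": time; "joint_pos": joint angles; "joint_vel": joint speeds; "effort": joint torques, N m; "tool_pos": TCP position; "eef_rot": TCP orientation; "force": force on the tool from outside, world axes, zero at the start; "wrist_torque": the same for the moment, N m; "opening": opening from 0.0 (shut) to 1.0 (fully open); "grip_force": force on a finger pad.
Only numpy, scipy, OpenCV 4.12 (cv2) and the standard library are available. Lean on these libraries where they do the work, as an engineer would, in place of code of your own. Each camera call takes 0.05 s, during which the arm holds its last target. There are 200 camera calls.

## Task

Set the little lever jack under the proofing bed so that its saddle is centred under the round lift lug with the raised ring, and let go of it. Give the handle one full stroke down and let it come all the way up again, so that the saddle settles, then push it fully down a second time and finish while still holding it down with the bed raised, so that a colleague can slip packing under it. Handle the jack gently: a light grip (no more than about 40 N) and no hard shoves; do not touch the press itself and leave the other things alone.

Things in the scene. Friction and masses are not known exactly. Their poses are not given: they have to be found in the camera images.
- jack: Small loose lever jack, 0.9 kg, on a grey base plate (x -85 to +72, 60 wide, 10 thick). Origin: on the underside, below the middle of its gripping block; x points to the saddle end, the handle rises at the -x end, z up. A 32 diameter ram housing, 52 high, stands at x +58; two ears (x -47 to -23, y to 22 either side, z to 72) carry the handle's pivot.
- saddle (a point): Centre of the top face of the jack's round saddle, 30 diameter. With the handle up it lies 62 above the jack's underside at jack x = +58, y = 0; it rises straight up the jack's z by 30 when the handle goes fully down (in proportion).
- handle_grip (a point): Centre of the black rubber cross bar (18 diameter, 70 long in jack y) on the handle. It circles the pivot at jack x -35, z 60 at radius 100: handle up, 35 degrees above level (x -117, z 117); fully down, 3.5 degrees above level (x -135, z 66), on a solid stop. Push it from above with about 5 N, 10 N with the bed's weight on the saddle; a spring returns it when let go.
- jack_handle (a joint): Handle angle in rad: 0 up (sprung rest), 0.55 fully down on its stop.
- press_base: Fixed green base of the proofing press, 180 (x) by 220 (y), with a dark steel hinged bed, top 80 high. Origin: centre of the underside; -x is the front. Two steel tabs, 12 thick, undersides 72 above the work surface, stick out of the bed there: a round one (36 diameter, raised ring on top) and a plain square one (34 wide, at y +55), not for lifting. The base reaches forward only to x -90.
- lift_point (a point): Centre of the flat underside of the round lift lug, 72 above the work surface with the bed down; in the base's frame x = -125, y = -40. The lug's top is 12 higher, its ring 3 more. The bed is hinged 200 behind it; with the saddle right under it, the lug rises about 20 when the handle goes fully down, after 10 of free travel.
- rosin_jar: Bystander: orange-brown jar with a black lid, 58 diameter, 76 high; origin under its centre.
- tube_blue: Bystander: white paint tube with a blue band, 49x122x31, lying; origin under its centre.
- leather_dabber: Bystander: brown leather dabber with a wooden knob, 67 diameter, 86 high; origin under its centre.
- whetstone: Bystander: grey oilstone block 50x150x25; origin under its centre.
- grip_block (a point): Middle of the jack's aluminium gripping block: jack x 0, y 0, z 42. The block is 50 long (x), 44 wide (y), z 10 to 58: grip it across y. The thin casting must not be overloaded: the robot's total contact force on the jack (both fingers added up) stays under 90 N, so grip with 20 to 40 N.

How it is judged:
By the outcome, as a careful person would: the job done as asked, in the order asked, and still so for the second after the job is handed in, while the arm keeps its last pose, push and grip.
It also fails if it takes over 61 s, if anything falls off the work surface, if the arm or the gripper's body presses on something with over 40 N, if the wrist force passes 120 N, or if a joint passes its speed limit or range.

## Working session

There is one attempt and no reset: what is moved stays moved. The work goes in short steps, Python scripts to look and compute and a shell command to move; the robot and the scene stay as the last step left them, time stands still between calls to the robot, and variables do not carry over. Pictures are saved under pics/ and viewed, at most 11 in all, crops included, and the job is handed in when it is done.

```bash
mkdir -p pics; ls; cat > h.py <<'E'
import numpy as np, cv2
from plant import env
def grab(n,f=None):
    d=env.grab_frame(n)
    if f: cv2.imwrite('pics/'+f,d['color'][:,:,::-1])
    return d
def ray(d,u,v):
    f=200/np.tan(np.radians(d['fov_y']/2)); T=np.array(d['world_to_cam']); R=T[:3,:3]
    return -R.T@T[:3,3], R.T@np.array([(u-d['cx'])/f,(v-d['cy'])/f,1.])
def onz(d,u,v,z):
    o,r=ray(d,u,v); return o+r*(z-o[2])/r[2]
def proj(d,p):
    f=200/np.tan(np.radians(d['fov_y']/2)); T=np.array(d['world_to_cam']); c=T[:3,:3]@np.array(p)+T[:3,3]
    return np.array([d['cx']+f*c[0]/c[2], d['cy']+f*c[1]/c[2]])
E
python3 - <<'E'
from h import *
a=grab('top');b=grab('scene')
cv2.imwrite('pics/a.png',a['color'][:,:,::-1]);cv2.imwrite('pics/b.png',b['color'][:,:,::-1])
for d in(a,b):print(d['fov_y'],d['cx'],d['cy'],np.round(d['world_to_cam'],3).tolist())
import pickle;pickle.dump((a,b),open('ab.pkl','wb'))
print(env.get_obs())
E
```

```text
pics
43.155189927803754 316.6355167598532 197.83342942827542 [[-0.029, -1.0, -0.01, 0.059], [-0.993, 0.03, -0.117, 0.601], [0.117, 0.006, -0.993, 1.414], [0.0, 0.0, 0.0, 1.0]]
55.07350146870187 320.6694548641632 199.76201198884547 [[-0.837, -0.547, -0.002, 0.51], [-0.263, 0.405, -0.876, 0.219], [0.48, -0.732, -0.483, 0.813], [0.0, 0.0, 0.0, 1.0]]
{'time_s': 0.1, 'joint_pos': array([-7.79953643e+01,  2.17353689e+01,  9.93906050e+01,  1.65268171e-04,
        5.89283234e+01, -1.90568120e+00]), 'joint_vel': array([-0.02966682, -0.14368225, -0.10206701,  0.07809462,  0.07681576,
        0.04339455]), 'effort': array([ 2.04633470e-03, -7.65036464e+01, -4.35291195e+01,  6.52851071e-02,
        3.98957077e-02, -1.57072350e-05]), 'tool_pos': array([ 0.16823396, -0.67913644,  0.2133699 ]), 'eef_rot': array([-1.79945737e+02, -1.94701752e-03,  1.39102306e+01]), 'force': array([-0.79027216,  0.70655196,  0.26153315]), 'wrist_torque': array([-0.00151539,  0.00868218, -0.04856921]), 'grip_force': 0.0, 'opening': 1.0005787407765248}
```

View pics/a.png

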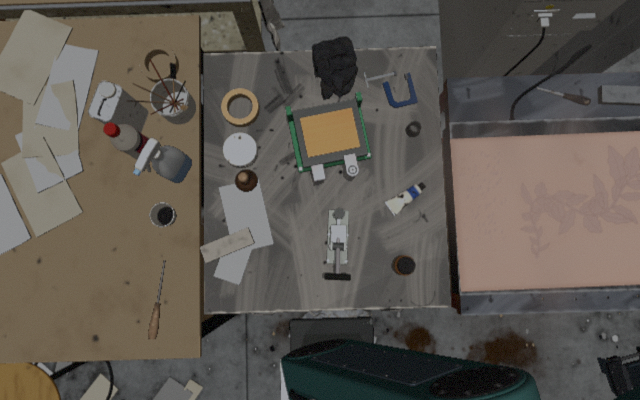

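View pics/b.png

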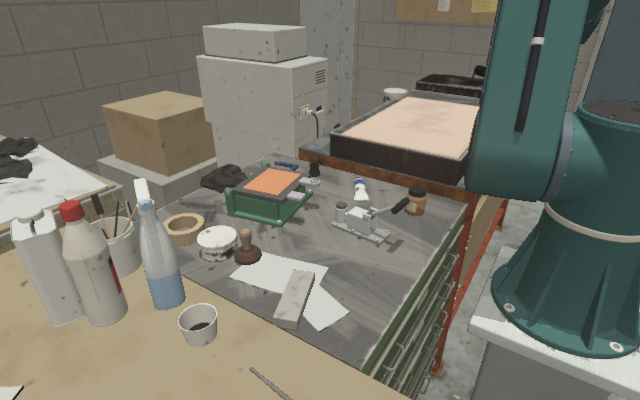

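The top view shows the jack with its saddle near (338,213), block near (338,232) and handle bar near (337,277). The round lug is near (351,170) and the square tab near (318,172). I'll enlarge this area.

```bash
python3 - <<'E'
from h import *
import pickle
a,b=pickle.load(open('ab.pkl','rb'))
c=a['color'][85:290,275:385,::-1]
left=cv2.resize(c[:115],None,fx=5,fy=5,interpolation=cv2.INTER_CUBIC)
right=c[110:]
cv2.imwrite('pics/c.png',cv2.resize(np.hstack([c[:105],c[100:205]]),None,fx=3.6,fy=5,interpolation=cv2.INTER_CUBIC)[:600])
for n,u,v,z in [('lug',351.5,170,.087),('sq',318,172,.084),('saddle',338,213,.062),('block',338,233,.058),('bar',337.5,277,.126)]:
    print(n,np.round(onz(a,u,v,z),4))
E
```

```text
lug [ 0.6709 -0.058   0.087 ]
sq [0.6686 0.0352 0.084 ]
saddle [ 0.5543 -0.0174  0.062 ]
block [ 0.4986 -0.0156  0.058 ]
bar [ 0.3796 -0.0081  0.126 ]
```

View pics/c.png

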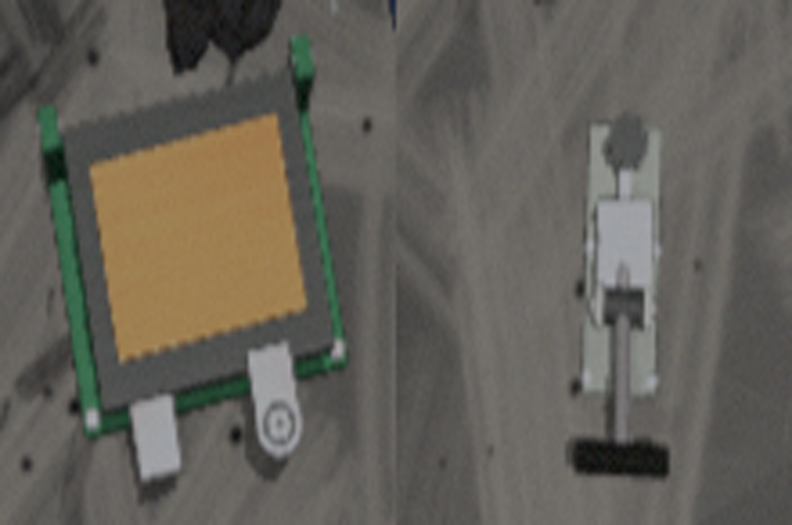

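The enlarged crop puts the ring centre at (352.5,169.6), the saddle at (338.9,213.4) and the bar at (337.2,276.8). The press is turned by about 10°. Next I work out the approach.

```bash
cat >> h.py <<'E'
def delta(target, yaw=None):
    """tool-frame shift in cm and turn in rad from the present TCP to target (tool down)"""
    o=env.get_obs(); y0=o['eef_rot'][2]; y=np.radians(y0)
    d=np.array(target)-o['tool_pos']
    t=0 if yaw is None else np.radians(yaw)-y
    yy=y+t
    X=np.array([np.cos(yy),np.sin(yy),0]);Y=np.array([np.sin(yy),-np.cos(yy),0])
    print('shift cm (after turn)',np.round([100*d@X,100*d@Y,-100*d[2]],2),'turn',round(-t,4),'yaw now',round(y0,2),'pos',np.round(o['tool_pos'],4))
E
python3 - <<'E'
from h import *
import pickle
a,b=pickle.load(open('ab.pkl','rb'))
L=onz(a,352.5,169.6,.087);S=onz(a,338.9,213.4,.062);B=onz(a,337.2,276.8,.117)
p=onz(a,275+93/3.6,85+425/5,.08);q=onz(a,275+340/3.6,85+350/5,.08)
v=p-q;by=np.degrees(np.arctan2(-v[0],v[1]))
w=S-B;jy=np.degrees(np.arctan2(w[1],w[0]))
print(L,S,B,np.linalg.norm(w[:2]),'base yaw',by,'jack yaw',jy)
j=np.radians(jy);blk=S-.058*np.array([np.cos(j),np.sin(j),0]);print(blk)
delta([blk[0],blk[1],.21],jy)
E
```

```text
[ 0.67196335 -0.0608437   0.087     ] [ 0.55312831 -0.01987007  0.062     ] [ 0.3798419  -0.00764106  0.117     ] 0.17371737841224547 base yaw 10.767607318429773 jack yaw -4.036732696992344
[ 0.4952722  -0.01578711  0.062     ]
shift cm (after turn) [ 27.95 -68.47   0.34] turn 0.3132 yaw now 13.91 pos [ 0.1682 -0.6791  0.2134]
```

```bash
python3 -m pendant '1.5 -4 0 0.105 -1;1.8 -4.5 0 0.105 -1;1.8 -4.5 0 0.105 -1;1.8 -4.5 0 0 -1;1.8 -4.5 0 0 -1'
python3 -m pendant '1.8 -4.5 0 0 -1;1.8 -4.5 0 0 -1;1.8 -4.5 0 0 -1;1.8 -4.5 0 0 -1;1.8 -4.5 0 0 -1'
python3 -c "
from h import *
delta([.4953,-.0158,.21],-4)"
```

```text
time_s: 0.6
tool_pos: [0.244, -0.4553, 0.2137]
eef_rot: [-180.0, 0.0, -4.2]
force: [1.2, -0.8, 0.2]
opening: 0.998
grip_force: 0.0
time_s: 1.1
tool_pos: [0.3501, -0.2375, 0.214]
eef_rot: [180.0, -0.0, -4.2]
force: [0.9, -1.3, 0.8]
opening: 0.999
grip_force: 0.0
shift cm (after turn) [ 12.94 -23.13   0.4 ] turn -0.0028 yaw now -4.16 pos [ 0.3501 -0.2375  0.214 ]
```

```bash
python3 -m pendant '2 -4.3 0 0 -1;2 -4.3 0 0 -1;2 -4 0 0 -1;2 -3.5 0 0 -1;2 -3 0 0 -1'
python3 -m pendant '0 0 0 0 -1;0 0 0 0 -1;0 0 0 0 -1'
python3 - <<'E'
from h import *
import pickle
delta([.4953,-.0158,.21],-4)
w=grab('wrist','w1.png');a=grab('top');pickle.dump((w,a),open('w1.pkl','wb'))
for p in [(.4953,-.0158,.058),(.5531,-.0199,.062),(.672,-.0608,.087)]: print(proj(w,p))
E
```

```text
time_s: 1.6
tool_pos: [0.4638, -0.054, 0.2139]
eef_rot: [-180.0, -0.0, -4.1]
force: [0.0, 0.1, -0.2]
opening: 1.001
grip_force: 0.0
time_s: 1.9
tool_pos: [0.4627, -0.0565, 0.2137]
eef_rot: [180.0, 0.0, -4.2]
force: [-0.3, -0.5, 0.8]
opening: 0.995
grip_force: 0.0
shift cm (after turn) [ 2.97 -4.29  0.37] turn -0.0028 yaw now -4.16 pos [ 0.4627 -0.0565  0.2137]
[280.51042069 162.60152421]
[278.00274857 108.07717386]
[306.19545403 -41.63148851]
```

View pics/w1.png

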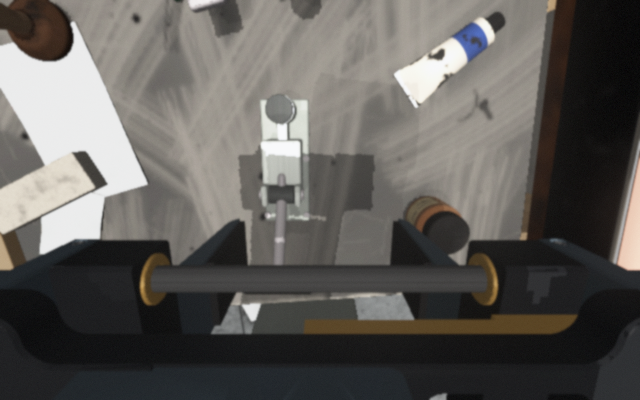

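The wrist view shows the saddle disc near (281,108) and the block top near (281,160), within about 3 px of the prediction. I'll refine using masks on this frame.

```bash
python3 - <<'E'
from h import *
import pickle
w,a=pickle.load(open('w1.pkl','rb'))
c=w['color']
g=cv2.cvtColor(c,cv2.COLOR_RGB2GRAY)
print(g[108,255:312].tolist());print(g[88:200,281].tolist());print(g[160,252:314].tolist());print(g[128,252:318].tolist())
cr=cv2.resize(c[85:215,240:330,::-1],None,fx=4.6,fy=4.6,interpolation=cv2.INTER_CUBIC)
cv2.imwrite('pics/w1c.png',cr)
E
```

```text
[141, 140, 140, 142, 148, 170, 201, 224, 226, 211, 160, 124, 120, 122, 123, 122, 124, 124, 124, 125, 126, 126, 125, 129, 132, 131, 129, 130, 127, 128, 130, 134, 134, 134, 134, 133, 127, 159, 194, 158, 116, 148, 202, 221, 224, 228, 230, 232, 233, 233, 231, 224, 196, 161, 150, 152, 149]
[149, 148, 146, 146, 143, 133, 124, 117, 123, 127, 129, 129, 130, 127, 127, 129, 129, 133, 130, 130, 129, 131, 132, 130, 127, 125, 120, 118, 118, 117, 119, 118, 119, 114, 116, 143, 192, 230, 245, 249, 249, 249, 249, 249, 249, 249, 249, 249, 249, 249, 247, 233, 205, 219, 242, 248, 249, 249, 249, 249, 249, 249, 249, 249, 249, 247, 240, 219, 198, 192, 194, 193, 193, 193, 191, 192, 192, 191, 190, 192, 189, 190, 189, 185, 176, 158, 142, 140, 145, 151, 153, 153, 152, 153, 151, 152, 149, 133, 103, 72, 62, 64, 65, 69, 71, 70, 75, 77, 75, 78, 80, 93]
[105, 103, 102, 103, 104, 102, 103, 102, 104, 129, 171, 200, 212, 211, 201, 193, 191, 192, 194, 196, 194, 193, 194, 193, 193, 192, 190, 192, 194, 193, 191, 189, 189, 193, 192, 191, 189, 189, 190, 192, 190, 191, 190, 192, 191, 190, 180, 158, 125, 101, 106, 129, 144, 146, 146, 142, 125, 102, 90, 88, 89, 88]
[146, 144, 143, 144, 143, 144, 143, 143, 147, 165, 198, 221, 227, 227, 228, 229, 230, 230, 231, 230, 230, 231, 230, 228, 228, 237, 247, 249, 249, 249, 249, 249, 249, 245, 226, 157, 125, 163, 202, 217, 218, 219, 219, 221, 223, 221, 221, 223, 222, 222, 223, 223, 223, 222, 216, 192, 157, 134, 138, 143, 145, 146, 144, 144, 144, 143]
```

View pics/w1c.png

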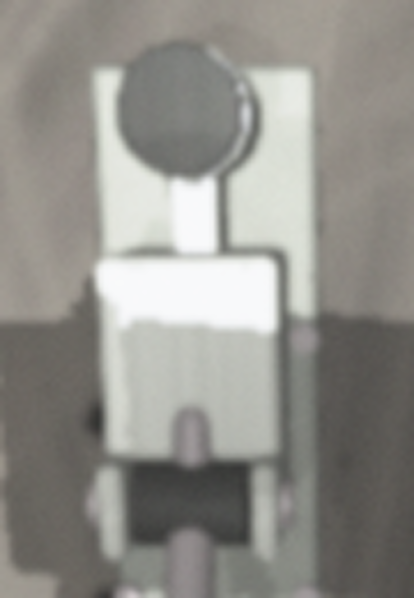

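The crop shows the saddle disc centred at (280.0,108.9). The block top corners are at crop (97,260), (278,257), (105,458) and (280,460).

```bash
python3 - <<'E'
from h import *
import pickle
w,a=pickle.load(open('w1.pkl','rb'))
f=lambda x,y,z:onz(w,240+x/4.6,85+y/4.6,z)
S=f(184,110,.062);C=[f(x,y,.058) for x,y in [(97,260),(278,257),(105,458),(280,460)]]
for c in C:print(c)
blk=np.mean(C,0);v=S-blk
print('S',S,'blk',blk,np.hypot(*v[:2]),'yaw',np.degrees(np.arctan2(v[1],v[0])))
delta([blk[0],blk[1],.21],-3.7)
delta([blk[0],blk[1],.026],-3.7)
E
```

```text
[0.51987695 0.00298737 0.058     ]
[ 0.51742082 -0.04017052  0.058     ]
[0.47183119 0.00703721 0.058     ]
[ 0.46816142 -0.03624505  0.058     ]
S [ 0.55211129 -0.0219076   0.062     ] blk [ 0.49432259 -0.01659775  0.058     ] 0.0580321241758957 yaw -5.249815477438948
shift cm (after turn) [ 2.89 -4.22  0.39] turn -0.009 yaw now -4.21 pos [ 0.4628 -0.0568  0.2139]
shift cm (after turn) [ 2.89 -4.22 18.79] turn -0.009 yaw now -4.21 pos [ 0.4628 -0.0568  0.2139]
```

```bash
python3 -m pendant '1.5 -2.2 0 0 -1;1.4 -2 0 0 -1;0 0 0 0.01 -1;0 0 4 0 -1;0 0 4 0 -1'
python3 -m pendant '0 0 3 0 -1;0 0 0 0 -1;0 0 0 0 -1'
python3 -c "
from h import *
delta([.4943,-.0166,.024],-4.7)"
```

```text
time_s: 2.5
tool_pos: [0.4956, -0.0172, 0.1339]
eef_rot: [180.0, -0.2, -4.8]
force: [1.3, 0.1, -1.1]
opening: 0.999
grip_force: 0.0
time_s: 2.8
tool_pos: [0.495, -0.0169, 0.1045]
eef_rot: [180.0, 0.0, -4.8]
force: [0.4, 0.2, 1.0]
opening: 1.003
grip_force: 0.0
shift cm (after turn) [-0.07 -0.02  8.05] turn -0.0011 yaw now -4.77 pos [ 0.495  -0.0169  0.1045]
```

```bash
python3 -m pendant '0 0 3 0 -1;0 0 3 0 -1;0 0 2 0 -1;0 0 0 0 -1;0 0 0 0 0'
python3 -m pendant '0 0 0 0 0;0 0 0 0 0.4;0 0 0 0 1;0 0 0 0 1;0 0 0 0 1'
```

```text
time_s: 3.3
tool_pos: [0.4963, -0.0166, 0.0256]
eef_rot: [-180.0, -0.1, -4.7]
force: [1.0, 0.2, 0.3]
opening: 0.94
grip_force: 0.0
time_s: 3.8
tool_pos: [0.4954, -0.0162, 0.0241]
eef_rot: [-180.0, -0.0, -4.7]
force: [0.4, -0.3, -0.1]
opening: 0.506
grip_force: 0.0
```

```bash
python3 -m pendant '0 0 0 0 1;0 0 0 0 1;0 0 0 0 1;0 0 0 0 1'
python3 - <<'E'
from h import *
# goal: saddle to lug at base yaw ; block position along jack axis
L=np.array([.672,-.0608])
o=env.get_obs();y0=np.radians(o['eef_rot'][2])
a=grab('top','t2.png');import pickle;pickle.dump(a,open('t2.pkl','wb'))
E
```

```text
time_s: 4.2
tool_pos: [0.4953, -0.0163, 0.0241]
eef_rot: [180.0, 0.0, -4.7]
force: [-1.9, 0.1, 5.5]
opening: 0.482
grip_force: 29.9
```

```bash
python3 -m pendant '0 0 -0.2 0 1;0 0 -0.2 0 1;0 0.5 0 -0.05 1;0 1 0 -0.05 1;0 1 0 -0.05 1'
python3 -m pendant '0.5 1 0 -0.05 1;1 1 0 -0.06 1;1 1 0 0 1;1 1 0 0 1;0 0 0 0 1'
python3 - <<'E'
from h import *
import pickle
delta([.557,-.082,.0275],10.5)
w=grab('wrist','w2.png');pickle.dump(w,open('w2.pkl','wb'))
print(proj(w,(.672,-.0608,.087)))
E
```

```text
time_s: 4.75
tool_pos: [0.4941, -0.0413, 0.0276]
eef_rot: [-180.0, 0.1, 4.0]
force: [0.0, -0.4, -8.4]
opening: 0.48
grip_force: 29.9
time_s: 5.25
tool_pos: [0.5368, -0.0767, 0.0281]
eef_rot: [180.0, -0.1, 10.1]
force: [-0.4, 0.5, -10.3]
opening: 0.482
grip_force: 29.9
shift cm (after turn) [1.89 0.89 0.06] turn -0.0075 yaw now 10.07 pos [ 0.5368 -0.0767  0.0281]
[345.48842932 -84.49415554]
```

View pics/w2.png

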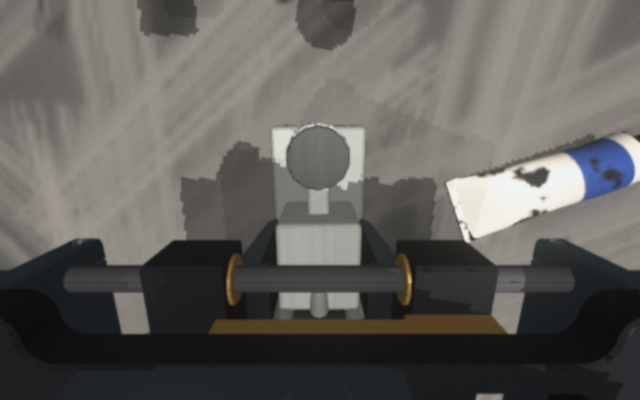

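The wrist view shows the jack held level with the saddle disc at (318,157); the lug is out of frame. I'll refine the lug relative to the saddle in the same top frame.

```bash
python3 - <<'E'
from h import *
import pickle
a,b=pickle.load(open('ab.pkl','rb'));w=pickle.load(open('w2.pkl','rb'))
g=cv2.cvtColor(a['color'],cv2.COLOR_RGB2GRAY)
K=6
def blob(img,u0,v0,u1,v1,lo,hi):
    c=cv2.resize(img[v0:v1,u0:u1],None,fx=K,fy=K,interpolation=cv2.INTER_CUBIC)
    m=cv2.inRange(c,lo,hi);cs,_=cv2.findContours(m,cv2.RETR_EXTERNAL,cv2.CHAIN_APPROX_NONE)
    k=max(cs,key=cv2.contourArea);p=k[:,0,:]
    return (p+.5)/K-.5+[u0,v0]
p=blob(g,340,152,364,182,150,255)
print('lug ext',p.min(0),p.max(0))
q=p[p[:,1]>168.5]  # round end: fit circle
A=np.c_[2*q,np.ones(len(q))];s=np.linalg.lstsq(A,(q**2).sum(1),rcond=None)[0]
print('lug circle',s[:2],np.sqrt(s[2]+s[:2]@s[:2]))
L2=onz(a,*s[:2],.084);print('L outline',L2,'L ring',onz(a,352.5,169.6,.087))
gw=cv2.cvtColor(w['color'],cv2.COLOR_RGB2GRAY)
S=onz(w,318,157,.066);print('S wrist now',S)
o=env.get_obs();y=np.radians(o['eef_rot'][2]);d=S[:2]-o['tool_pos'][:2]
print('S in tool',d@[np.cos(y),np.sin(y)],d@[np.sin(y),-np.cos(y)])
# round tab direction
E
```

```text
lug ext [343.91666667 153.91666667] [357.75 174.25]
lug circle [352.11616123 169.34389288] 5.328465887204058
L outline [ 0.67323652 -0.06000329  0.084     ] L ring [ 0.67196335 -0.0608437   0.087     ]
S wrist now [ 0.59374222 -0.06578779  0.066     ]
S in tool 0.059123269024660106 -5.955884634244504e-05
```

```bash
python3 -c "
from h import *
delta([.6149,-.0718,.0275],10.1)"
```

```text
shift cm (after turn) [7.89 0.96 0.04] turn -0.0002 yaw now 10.09 pos [ 0.5355 -0.0762  0.0279]
```

```bash
python3 -m pendant '1 0.5 0 0 1;1 0.5 0 0 1;1.2 0 0 0 1;1.2 0 0 0 1;0 0 0 0 1'
python3 -m pendant '1 0 0 0 1;1 0 0 0 1;1 0 0 0 1;0.5 0 0 0 1;0 0 0 0 1'
python3 - <<'E'
from h import *
delta([.6149,-.0718,.0275],10.1)
a=grab('top','t3.png');b=grab('scene','s3.png')
c=a['color'][150:260,290:400,::-1];d=b['color'][150:250,260:400,::-1]
cv2.imwrite('pics/v3.png',np.hstack([cv2.resize(c,(396,440),interpolation=cv2.INTER_CUBIC),cv2.resize(d,(400,440),interpolation=cv2.INTER_CUBIC)]))
E
```

```text
time_s: 5.8
tool_pos: [0.582, -0.0775, 0.0282]
eef_rot: [180.0, -0.1, 10.2]
force: [0.2, -0.2, -9.2]
opening: 0.484
grip_force: 29.9
time_s: 6.3
tool_pos: [0.615, -0.0715, 0.028]
eef_rot: [180.0, -0.0, 10.2]
force: [0.3, -0.1, -9.6]
opening: 0.479
grip_force: 29.9
shift cm (after turn) [-0.02  0.02  0.05] turn 0.0018 yaw now 10.2 pos [ 0.615  -0.0715  0.028 ]
```

View pics/v3.png

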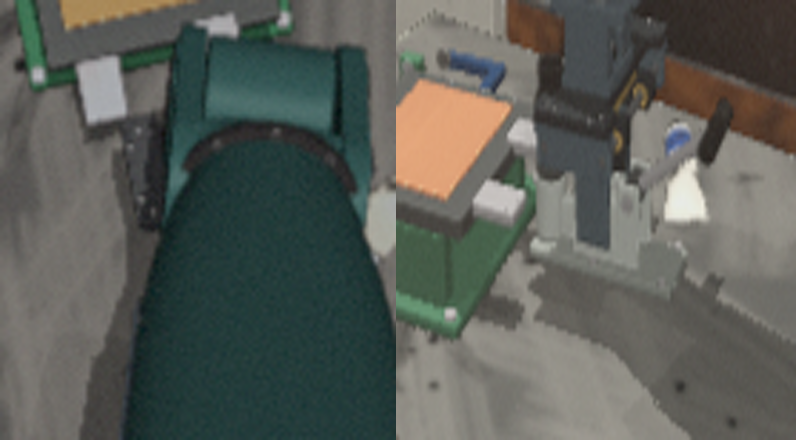

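The arm hides the lug from above, but the scene view shows the jack upright with its saddle end under the tab. I'll set it down and release.

```bash
python3 -m pendant '0 0 0.2 0 1;0 0 0.2 0 1;0 0 0 0 1;0 0 0 0 1'
python3 -m pendant '0 0 0 0 0;0 0 0 0 -0.2;0 0 0 0 -0.4;0 0 0 0 -0.4;0 0 0 0 -0.4'
```

```text
time_s: 6.8
tool_pos: [0.6141, -0.0717, 0.0241]
eef_rot: [-180.0, 0.0, 10.2]
force: [-2.2, -0.3, -3.6]
opening: 0.482
grip_force: 30.0
time_s: 7.3
tool_pos: [0.6144, -0.0717, 0.024]
eef_rot: [180.0, -0.0, 10.2]
force: [-0.0, 1.2, -0.4]
opening: 0.699
grip_force: 0.0
```

```bash
python3 -m pendant '0 0 -2 0 -0.4;0 0 -3 0 -0.4;0 0 -5 0 -0.4;0 0 -5 0 -0.4;-2 0 -4.5 0 1'
python3 -m pendant '-3 0 -3 0 1;-4 0 0 0 1;-2 0 0 0 1;0 0 0 0 1;0 0 0 0 1'
python3 - <<'E'
from h import *
import pickle
w=grab('wrist','w4.png');a=grab('top','t4.png');pickle.dump((w,a),open('w4.pkl','wb'))
print(proj(w,(.672,-.0615,.087)),proj(a,(.672,-.0615,.087)),env.get_obs()['tool_pos'])
c=w['color'][0:200,170:470,::-1];d=a['color'][140:260,300:400,::-1]
cv2.imwrite('pics/v4.png',np.hstack([cv2.resize(c,(500,333)),cv2.resize(d,(278,333),interpolation=cv2.INTER_CUBIC)]))
E
```

```text
time_s: 7.8
tool_pos: [0.5958, -0.0751, 0.2217]
eef_rot: [180.0, -0.1, 10.2]
force: [-0.2, 0.2, 0.8]
opening: 0.645
grip_force: 0.0
time_s: 8.3
tool_pos: [0.5062, -0.0912, 0.2493]
eef_rot: [180.0, -0.0, 10.2]
force: [0.1, -0.3, 1.2]
opening: 0.208
grip_force: 0.0
[319.18473632  25.33736991] [352.73560478 169.57994119] [ 0.5067311  -0.09106645  0.24903153]
```

View pics/v4.png

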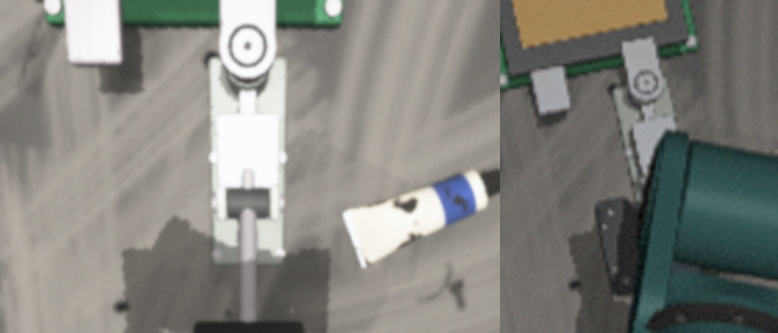

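The wrist view puts the ring at crop (247,43), i.e. px (318.2,25.8), with the jack's plate, block and rod aligned behind it. I'll check the residual.

```bash
python3 - <<'E'
from h import *
import pickle
w,a=pickle.load(open('w4.pkl','rb'))
g=cv2.cvtColor(w['color'],cv2.COLOR_RGB2GRAY)
cv2.imwrite('pics/v5.png',cv2.resize(w['color'][0:160,280:360,::-1],None,fx=3.75,fy=3.75,interpolation=cv2.INTER_CUBIC))
f=lambda x,y,z:onz(w,170+x*.6,y*200/333,z)
L=f(247,43,.087);F=f(248.5,115,.058)
print('lug',L,'block front mid',F)
d=L-F;y=np.radians(10.2);print('lug from block front, jack x,y (want .033,0):',d@[np.cos(y),np.sin(y),0],d@[-np.sin(y),np.cos(y),0])
E
```

```text
lug [ 0.67138949 -0.06059267  0.087     ] block front mid [ 0.63633622 -0.06784162  0.058     ]
lug from block front, jack x,y (want .033,0): 0.035782949561436884 0.0009269821682901612
```

View pics/v5.png

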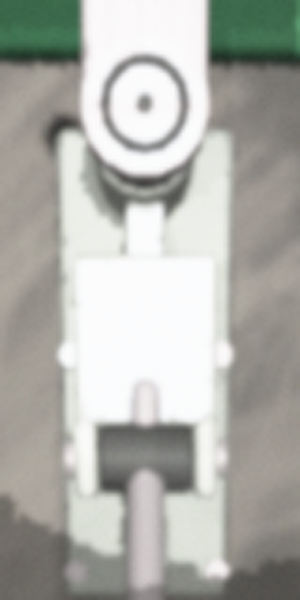

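The ring dot at crop (145,103) and block edge at crop y 258 put the saddle within about 2 mm of the lug. Next is the handle.

```bash
python3 - <<'E'
from h import *
import pickle
w,a=pickle.load(open('w4.pkl','rb'))
L=onz(w,318.7,27.5,.087);F=onz(w,319.2,68.8,.058);d=L-F;y=np.radians(10.2);ex=np.array([np.cos(y),np.sin(y),0])
print('residual',d@ex-.033,d@[-np.sin(y),np.cos(y),0])
O=F-.025*ex;print('jack origin',O)
O=(O+[.6135,-.072,0])/2
B=O-.117*ex;delta([B[0],B[1],.140],10.2)
E
```

```text
residual 0.0009825035433314658 0.0005349477195724404
jack origin [ 0.61203078 -0.0723313   0.058     ]
shift cm (after turn) [-0.93  0.02 10.9 ] turn -0.0001 yaw now 10.2 pos [ 0.5067 -0.0911  0.249 ]
```

```bash
python3 -m pendant '-0.5 0 3 0 1;-0.5 0 4 0 1;0 0 3 0 1;0 0 0.9 0 1;0 0 0 0 1'
python3 -m pendant '0 0 0.4 0 1;0 0 0.4 0 1;0 0 0.4 0 1;0 0 0 0 1;0 0 0 0 1'
```

```text
time_s: 8.9
tool_pos: [0.4961, -0.0927, 0.139]
eef_rot: [-179.9, 0.1, 10.2]
force: [0.4, -0.2, 0.7]
opening: 0.004
grip_force: 0.0
time_s: 9.4
tool_pos: [0.4962, -0.0929, 0.1282]
eef_rot: [180.0, -0.0, 10.2]
force: [0.3, -0.3, 0.0]
opening: 0.005
grip_force: 0.0
```

Bar top should be at 0.126. Press down along the arc.

```bash
python3 -m pendant '0 0 0.3 0 1;-0.1 0 0.3 0 1;-0.2 0 0.3 0 1;-0.2 0 0.3 0 1;0 0 0 0 1'
python3 -m pendant '-0.2 0 0.4 0 1;-0.2 0 0.4 0 1;-0.2 0 0.4 0 1;0 0 0 0 1'
```

```text
time_s: 9.9
tool_pos: [0.4908, -0.0939, 0.1158]
eef_rot: [180.0, 0.0, 10.2]
force: [-3.2, -0.9, 6.0]
opening: 0.002
grip_force: 2.8
time_s: 10.3
tool_pos: [0.4853, -0.095, 0.104]
eef_rot: [180.0, 0.0, 10.2]
force: [-4.5, -1.4, 10.1]
opening: 0.005
grip_force: 4.7
```

```bash
python3 -m pendant '-0.1 0 0.4 0 1;-0.1 0 0.4 0 1;-0.1 0 0.4 0 1;-0.1 0 0.4 0 1;0 0 0 0 1'
python3 -m pendant '-0.1 0 0.4 0 1;-0.1 0 0.4 0 1;0 0 0.3 0 1;0 0 0 0 1;0 0 0 0 1'
```

```text
time_s: 10.8
tool_pos: [0.4809, -0.0956, 0.0878]
eef_rot: [-180.0, 0.1, 10.2]
force: [-6.2, -2.4, 10.1]
opening: 0.005
grip_force: 4.8
time_s: 11.3
tool_pos: [0.4791, -0.096, 0.0771]
eef_rot: [-180.0, 0.1, 10.2]
force: [-5.9, -1.4, 9.5]
opening: 0.005
grip_force: 4.5
```

```bash
python3 -m pendant '0 0 0.15 0 1;0 0 0 0 1;0 0 0.1 0 1;0 0 0 0 1;0 0 0 0 1'
```

```text
time_s: 11.8
tool_pos: [0.479, -0.096, 0.0748]
eef_rot: [-180.0, 0.1, 10.2]
force: [-7.9, -2.2, 13.0]
opening: 0.004
grip_force: 6.9
```

```bash
python3 -m pendant '0 0 0.1 0 1;0 0 0 0 1;0 0 0 0 1'
```

```text
time_s: 12.1
tool_pos: [0.4791, -0.096, 0.0742]
eef_rot: [-180.0, 0.1, 10.2]
force: [-12.0, -1.9, 24.2]
opening: 0.002
grip_force: 12.3
```

On the stop with 24 N. Now follow the handle back up slowly.

```bash
python3 -m pendant '-0.1 0 -0.3 0 1;0.1 0 -0.4 0 1;0.1 0 -0.4 0 1;0.1 0 -0.4 0 1;0.1 0 -0.4 0 1'
python3 -m pendant '0.2 0 -0.4 0 1;0.1 0 -0.4 0 1;0.1 0 -0.4 0 1;0.2 0 -0.4 0 1;0.2 0 -0.4 0 1'
python3 -m pendant '0.2 0 -0.4 0 1;0.2 0 -0.4 0 1;0.2 0 -0.4 0 1;0.2 0 -0.4 0 1;0.1 0 -0.4 0 1'
python3 -m pendant '0 0 -2 0 1;0 0 -4 0 1;0 0 -4 0 1;0 0 -2.5 0 1;0 0 0 0 1'
python3 - <<'E'
from h import *
import pickle
w=grab('wrist');pickle.dump(w,open('w6.pkl','wb'))
s=grab('scene')['color']
w1=cv2.resize(w['color'][0:210,240:400,::-1],(400,525),interpolation=cv2.INTER_CUBIC)
s1=cv2.resize(s[150:255,275:420,::-1],(400,525),interpolation=cv2.INTER_CUBIC)
cv2.imwrite('pics/v6.png',np.hstack([w1,s1]));print(env.get_obs()['tool_pos'])
E
```

```text
time_s: 12.6
tool_pos: [0.4832, -0.0954, 0.0932]
eef_rot: [180.0, -0.1, 10.2]
force: [0.3, 1.8, 6.9]
opening: 0.005
grip_force: 3.5
time_s: 13.1
tool_pos: [0.4913, -0.094, 0.1132]
eef_rot: [180.0, -0.1, 10.2]
force: [1.7, 0.2, 2.3]
opening: 0.005
grip_force: 1.1
time_s: 13.6
tool_pos: [0.4988, -0.0922, 0.1325]
eef_rot: [-180.0, 0.0, 10.2]
force: [-0.3, 0.2, 0.2]
opening: 0.001
grip_force: 0.0
time_s: 14.1
tool_pos: [0.5005, -0.0927, 0.261]
eef_rot: [179.9, -0.3, 10.2]
force: [0.3, -0.2, -0.7]
opening: 0.005
grip_force: 0.0
[ 0.49882005 -0.09230233  0.25731813]
```

View pics/v6.png

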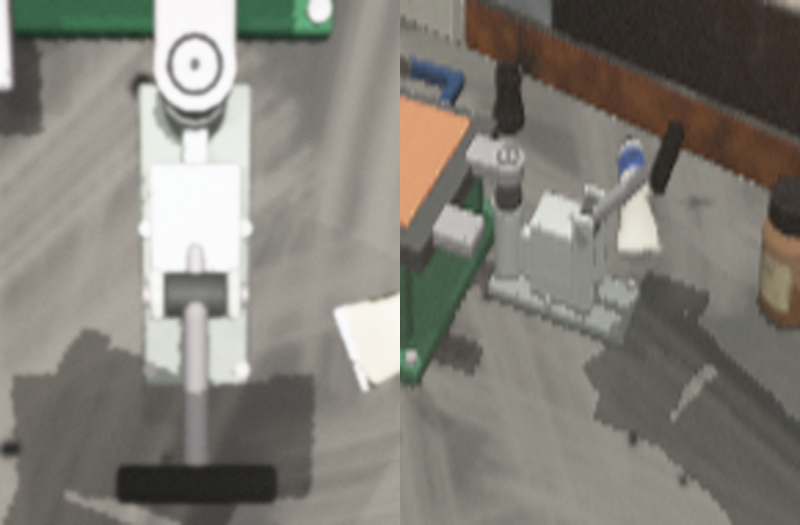

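The handle is fully up. The ring dot is at px (318,25.6) and the block's front edge at (318.6,66), with the saddle under the lug in the scene view. I'll check the residual.

```bash
python3 - <<'E'
from h import *
import pickle
w=pickle.load(open('w6.pkl','rb'))
L=onz(w,318,25.6,.087);F=onz(w,318.6,66,.058);d=L-F;y=np.radians(10.2);ex=np.array([np.cos(y),np.sin(y),0])
print('residual',d@ex-.033,d@[-np.sin(y),np.cos(y),0],'bar',onz(w,240+196/2.5,484/2.5,.12),'F',F)
delta([.4975,-.0928,.128],10.2)
E
```

```text
residual 0.0010632302862085205 0.0006456673309442113 bar [ 0.49878554 -0.09234962  0.12      ] F [ 0.6366041  -0.06795789  0.058     ]
shift cm (after turn) [-0.14  0.03 12.93] turn -0.0002 yaw now 10.19 pos [ 0.4988 -0.0923  0.2573]
```

Unchanged at about 1 mm. Second stroke, same path.

```bash
python3 -m pendant '-0.1 0 4 0 1;0 0 4 0 1;0 0 3 0 1;0 0 1.5 0 1;0 0 0 0 1'
python3 -m pendant '0 0 0.3 0 1;0 0 0.3 0 1;-0.1 0 0.3 0 1;-0.2 0 0.3 0 1;-0.2 0 0.3 0 1'
python3 -m pendant '-0.2 0 0.4 0 1;-0.2 0 0.4 0 1;-0.2 0 0.4 0 1;0 0 0 0 1'
```

```text
time_s: 14.7
tool_pos: [0.4955, -0.0919, 0.129]
eef_rot: [-179.9, 0.3, 10.2]
force: [-0.2, 0.2, 1.3]
opening: 0.005
grip_force: 0.0
time_s: 15.2
tool_pos: [0.4931, -0.0936, 0.118]
eef_rot: [180.0, -0.0, 10.2]
force: [-3.8, -1.2, 6.5]
opening: 0.003
grip_force: 3.2
time_s: 15.6
tool_pos: [0.4871, -0.0947, 0.1059]
eef_rot: [180.0, -0.0, 10.2]
force: [-5.4, -0.8, 10.5]
opening: 0.005
grip_force: 5.0
```

```bash
python3 -m pendant '-0.1 0 0.4 0 1;-0.2 0 0.4 0 1;-0.1 0 0.4 0 1;-0.1 0 0.4 0 1;0 0 0 0 1'
python3 -m pendant '-0.1 0 0.4 0 1;-0.1 0 0.4 0 1;-0.1 0 0.4 0 1;0 0 0 0 1;0 0 0 0 1'
```

```text
time_s: 16.1
tool_pos: [0.482, -0.0956, 0.0898]
eef_rot: [180.0, 0.0, 10.2]
force: [-6.7, -2.7, 10.7]
opening: 0.004
grip_force: 4.9
time_s: 16.6
tool_pos: [0.4795, -0.0961, 0.0782]
eef_rot: [180.0, -0.0, 10.2]
force: [-5.1, -2.0, 9.1]
opening: 0.007
grip_force: 4.4
```

```bash
python3 -m pendant '0 0 0.2 0 1;0 0 0.15 0 1;0 0 0.1 0 1;0 0 0 0 1;0 0 0 0 1'
```

```text
time_s: 17.1
tool_pos: [0.4792, -0.0962, 0.0742]
eef_rot: [180.0, 0.0, 10.2]
force: [-12.1, -1.8, 24.2]
opening: 0.002
grip_force: 12.2
```

```bash
python3 -m pendant '0 0 0 0 1;0 0 0 0 1;0 0 0 0 1;0 0 0 0 1;0 0 0 0 1'
python3 - <<'E'
from h import *
s=grab('scene')['color'];cv2.imwrite('pics/v7.png',cv2.resize(s[140:255,265:425,::-1],(800,575),interpolation=cv2.INTER_CUBIC))
E
```

```text
time_s: 17.6
tool_pos: [0.4792, -0.0961, 0.0742]
eef_rot: [180.0, 0.0, 10.2]
force: [-12.2, -3.0, 24.2]
opening: 0.003
grip_force: 12.1
```

View pics/v7.png

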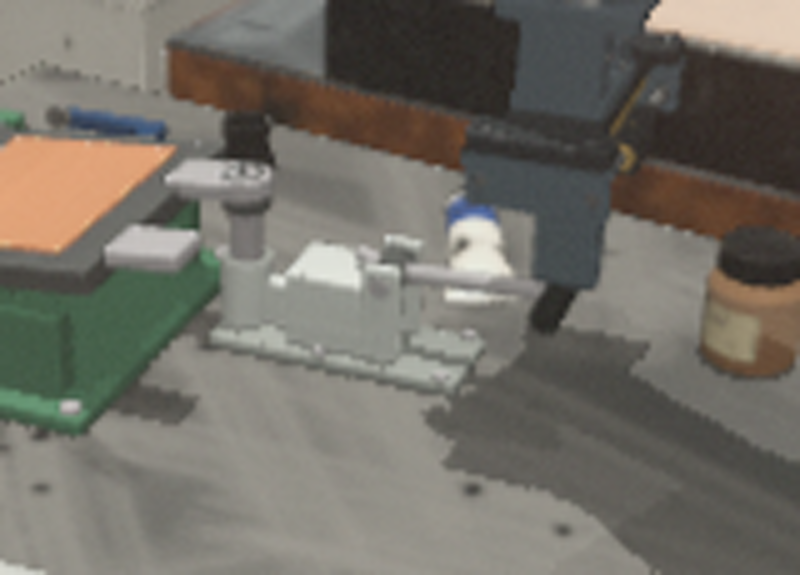

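The ram is extended under the lug (crop 245,200), the bed is raised, and the fingers hold the handle near level (crop 555,300). The push is steady, so I'm handing in.

```bash
python3 -c "
from plant import env
print(env.sign_off())"
```

```text
the job is handed in; nothing more can be done
None
```

I handed the job in at about 18 s: the saddle is about 1 mm off the round lug's centre, the handle had one full stroke down and up, and it is now held fully down (about 24 N) with the bed raised.

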